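# Close a knob mould over its core pin and hold it shut

### The job

Get the two-part plaster mould for drawer knobs ready for strapping: stand the brass core pin upright in the bore in the lower half, fully home, and let go of it; then lower the upper half over the pin, blue marks at the same end, onto the two brass natches until the faces meet. Finish while still holding the upper half and pressing it down with about 15 N, so that a strap can be put round the closed mould. Do not drop the plaster or lean on it hard enough to crack it, leave the lower half flat on its board, and leave everything else on the bench where it is.

Things in the scene. Friction and masses are not known exactly. Their poses are not given: they have to be found in the camera images.
- lower_half: Lower mould half: loose off-white plaster block 110 (x) x 60 (y) x 50 (z) mm, about 0.36 kg, flat on the casting board, parting face up. Origin: centre of its underside, z up. A cavity 38 mm across, 16 mm deep is in the middle of the parting face, the pin's bore in its floor; two brass natches stand beside it. Blue mark down the +x end face, at y +16 mm.
- bore_mouth (a point): Centre of the bore's mouth in the floor of the lower half's cavity, 34 mm above the block's underside and 16 mm below the parting face. The bore is 11 mm across and 28 mm deep, its floor 6 mm above the underside.
- upper_half: Upper mould half: loose off-white plaster block 110 (x) x 60 (y) x 40 (z) mm, about 0.3 kg, on the drying rack, parting face down as in use. Origin: centre of its underside, z up. Closed, its axes agree with the lower half's and its origin is 50 mm above that one's. Pour gate 26 mm across through the middle, 38 mm in the lowest 20 mm. Blue mark on top and end face at the +x end, y +16 mm.
- core_pin: Brass core pin, 96 mm long, 80 g, upright in one of the pin block's holes, tip 10 mm above the bench: shank 10 mm across, lowest 6 mm tapering to 5 mm; head 14 mm across over the top 22 mm. Origin: centre of its lower tip, z towards the head. Fully home its tip is 6 mm above the lower half's underside, and 12 mm of head stand out of the closed mould.
- natch_a (a point): Top of one brass natch (dowel 9 mm across, 10 mm tall, upper 5 mm tapering to 4 mm), at x -42, y +10 mm of the lower half. The upper half's underside has a socket 11 mm across, 20 mm deep at the same x, y of its own frame.
- natch_b (a point): Top of the other natch, of the same size, at x +42, y 0 mm of the lower half, next to the blue-marked end; its socket is at the same x, y of the upper half. Being off-centre, the natches let the halves close only one way round.
- pin_block: Dark wooden block 55 (x) x 130 (y) x 45 (z) mm, fixed to the bench, with three holes 12 mm across and 35 mm deep in a row at y -40, 0 and +40 mm. Origin at the centre of its underside.
- casting_board: Fixed wooden board 160 (x) x 120 (y) x 18 (z) mm under the lower half. Origin at the centre of its underside, on the bench.
- drying_rack: Fixed rack of six wooden slats along y, 160 (x) x 120 (y) x 30 (z) mm, under the upper half. Origin at the centre of its underside, on the bench.
- wood_modeller: Bystander: wooden modelling stick 112 mm long, 9 mm thick, standing loose in another hole of the pin block. Origin at its lower end.
- loop_tool: Bystander: wooden-handled loop tool 111 mm long, handle 9 mm thick with a steel wire loop on top, standing loose in the remaining hole of the pin block. Origin at its lower end.
- fired_knob: Bystander: terracotta drawer knob, 36 mm across, 32 mm tall, standing on the bench. Origin under its centre.
- cup_a: Bystander: grey clay cup with a flange, 86 mm across, 58 mm tall. Origin under its centre.
- cup_b: Bystander: grey clay cup with a flange, 82 mm across, 55 mm tall. Origin under its centre.
- small_flask: Bystander: squat terracotta flask, 68 mm across, 66 mm tall. Origin under its centre.
- slip_brush: Bystander: flat brush with a wooden handle, 170 mm long, lying on the bench at the left. Its x axis runs along it, towards the bristles.
- wood_rib: Bystander: flat wooden throwing rib, 95 x 50 x 6 mm, lying on the bench at the right. Origin at the centre of its underside.
Things that resemble listed ones, but are neither listed nor needed, are in the scene too. Leave any green, orange or turquoise look-alike of the casting_board alone.

How it is judged:
On the way, in this order (a step that is already met when the one before it is completed fails the run):
1. the core pin stands upright in the bore of the lower half, fully home and let go (horizontal distance between core_pin and bore_mouth below 0.003 m and z of core_pin in the frame of lower_half below 0.01 m and angle between core_pin's own z axis and vertical below 0.09 rad and contact force between the fingers and core_pin below 0.1 N), for 0.2 s.
2. the upper half is down on the natches over the standing pin, face to face with the lower half (x of upper_half in the frame of lower_half between -0.003 and 0.003 m and y of upper_half in the frame of lower_half between -0.003 and 0.003 m and z of upper_half in the frame of lower_half between 0.046 and 0.0525 m and angle between the x axis of upper_half and the x axis of lower_half, either way round below 0.06 rad and angle between the z axis of upper_half and the z axis of lower_half, either way round below 0.04 rad and horizontal distance between core_pin and bore_mouth below 0.003 m and z of core_pin in the frame of lower_half below 0.01 m and angle between core_pin's own z axis and vertical below 0.09 rad), for 0.1 s.
At the end, for the whole second after the job is handed in: Pin upright in the bore (3 mm, tip under 4 mm off the floor, tilt under 0.09 rad); upper half closed on the lower (3 mm in x and y, gap under 2.5 mm, turn under 0.06 rad), at rest, fingers on it, halves pressed together with 8 to 45 N, weight included; lower half flat on its board (all of step 2 and contact force between upper_half and lower_half between 8 and 45 N and contact force between the fingers and upper_half above 4 N and linear speed of upper_half below 0.01 m/s and angle between lower_half's own z axis and vertical below 0.04 rad and z of lower_half in the frame of casting_board between 0.013 and 0.023 m); the arm keeps its last pose, push and grip.
It fails at once if the halves struck or pressed together with more than 70 N (contact force between upper_half and lower_half above 70 N).
It fails at once if the lower half tipped up (angle between lower_half's own z axis and vertical above 0.25 rad).
It fails at once if a bystander moved by more than 30 mm (distance of any of wood_modeller, loop_tool, fired_knob, cup_a, cup_b, small_flask, slip_brush, wood_rib from where it was at the start of the episode above 0.03 m).
It fails at once if a standing bystander knocked over (angle between any of wood_modeller, loop_tool, fired_knob, cup_a, cup_b, small_flask's own z axis and vertical above 0.5 rad).
It also fails if it takes over 72 s, if anything falls off the work surface, if the arm or the gripper's body presses on something with over 40 N, if the wrist force passes 120 N, or if a joint passes its speed limit or range.

### The arm

A 6-joint arm with a two-finger parallel gripper is mounted at the origin on the work surface. World frame = base frame: x ahead of the robot, y to its left, z up, the work surface at z = 0. Lengths are in m, angles in rad, forces in N, time in s.
With the tool pointing down it reaches from about 0.35 to 0.975 m from the base axis. Payload 4.9 kg.
Tool frame: the origin (TCP) lies on the centre line of the jaws, within the pads' length; the fingertips stand 8 mm ahead of it and the grasp point (between the pads) lies 11 mm behind it; z points along the fingers, y is the direction in which the jaws open and shut (so a half turn about z gives the same grasp; the last joint's range is limited). The gripper opens to 85 mm and grips with 20 to 120 N. Pads are 22 mm wide; open, the fingers measure 114 mm over their backs; the gripper's body (76 mm by 85 mm) begins 54 mm behind the grasp point. The pads swing forward as they close: fully open they stand 13 mm farther back than shut.
Start: joints at [-1.235, 0.053, 1.613, -0, 1.476, -0.119], TCP at [0.275, -0.561, 0.239] pointing down, gripper open.
Joint ranges: [-3.01, 3.01], [-1.01, 2.22], [0.06, 2.58], [-1.02, 4.17], [0.09, 2.62], [-3.14, 3.14]. Speed limits (rad/s): [2.57, 2.57, 3.14, 3.14, 3.14, 3.14].

### API

Orientations are given as a rotation vector (axis times angle).
In Python, from station import get_obs, get_image, calibration, finish_job gives the robot as it stands. The module is installed in compiled form; this text tells all that it offers.
- The arm moves only by the shell command python3 -m jog 'ROWS' [FORCE]. ROWS is JSON, a list of rows, each a list of 7 numbers: the shift along the tool's x, y, z in cm, then the turn, a rotation vector about the tool's x, y, z in rad, then the closure in counts, from 0 (fully open) to 255 (shut). In form: [[dx, dy, dz, ax, ay, az, jaw], ...]. A call has 1 to 8 rows; each row is the pose to reach, as a shift and turn from the pose measured when the call began, along the tool's axes at that moment; what a row does not reach only later rows make up. A row lasts 1/12 s, in which the tool goes at most 41.7 mm and 7.16 degrees, less where a joint would pass 70% of its speed; a pose out of reach is approached as far as the arm can. A call with a gripper value outside its range is refused whole. The fingers move at their own pace and stop on an object; FORCE is the grip in N (left out, the last holds). Time passes only in rows, so rows that repeat a pose let the fingers close. It gives the time, the measured TCP pose, the force and the opening at its end, in the units of the state.
- get_obs(): the state, without advancing time (a new reading comes with each control period).
- get_image(name): name is "scene" or "top" or "wrist"; returns the picture (420x560x3 uint8, red, green, blue); there is no depth.
- calibration(name): a dict with "vfov" (degrees; the focal length in pixels is half the picture's height over the tangent of half this angle, whatever the lens; pixels are square), "cx", "cy" (the principal point, pixels), "dist_coeffs" ([k1, k2, p1, p2, k3] as OpenCV has them; the pictures are not rectified), "R" (3x3) and "t" (3): a world point X has camera coordinates R X + t. Camera axes: x right, y down, z forward; pixel columns grow to the right and rows downward; lengths in m; the calibration is good to about 2 mm. A picture is of the moment at which its call begins: read the wrist's pose just before it. calibration takes no time and is no camera call; for the wrist camera it gives the pose at the moment of the call.
- finish_job(): hands the job in, once; it reports no verdict.
The state is a dict: "t": time; "q": joint angles; "dq": joint speeds; "effort": joint torques, N m; "tool_pos": TCP position; "tool_rot": TCP orientation; "contact_force": force on the tool from outside, world axes, zero at the start; "wrist_torque": the same for the moment, N m; "opening": finger opening in m.
Only numpy, scipy, OpenCV 4.12 (cv2) and the standard library are available. Lean on these libraries where they do the work, as an engineer would, in place of code of your own. Each camera call takes 0.05 s, during which the arm holds its last target. There are 200 camera calls.

## Working session

There is one attempt and no reset: what is moved stays moved. The work goes in short steps, Python scripts to look and compute and a shell command to move; the robot and the scene stay as the last step left them, time stands still between calls to the robot, and variables do not carry over. Pictures are saved under pics/ and viewed, about 8 in all and at most 12, crops included, and the job is handed in when it is done.

```bash
mkdir -p pics; cat > h.py <<'E'
import numpy as np, cv2, json
from station import get_obs,get_image,calibration
from scipy.spatial.transform import Rotation as Ro
def snap(name,fn,crop=None,s=1):
    im=get_image(name); c=calibration(name)
    cv2.imwrite('pics/raw_'+fn,im[:,:,::-1])
    json.dump({k:np.asarray(v).tolist() for k,v in c.items()},open('pics/'+fn+'.json','w'))
    if crop: x0,y0,x1,y1=crop; im=im[y0:y1,x0:x1]
    im=cv2.resize(im,None,fx=s,fy=s,interpolation=cv2.INTER_CUBIC)
    cv2.imwrite('pics/'+fn,im[:,:,::-1])
def cam(fn): 
    c=json.load(open('pics/'+fn+'.json')); f=210/np.tan(np.radians(c['vfov'])/2)
    return np.array([[f,0,c['cx']],[0,f,c['cy']],[0,0,1]]),np.array(c['dist_coeffs']),np.array(c['R']),np.array(c['t'])
def ray(fn,uv):
    K,d,R,t=cam(fn); p=cv2.undistortPoints(np.array([[uv]],float),K,d)[0,0]
    return -R.T@t, R.T@np.array([p[0],p[1],1])
def onz(fn,uv,z):
    o,v=ray(fn,uv); return o+v*(z-o[2])/v[2]
def proj(fn,X):
    K,d,R,t=cam(fn); return cv2.projectPoints(np.array(X,float).reshape(-1,3),cv2.Rodrigues(R)[0],t,K,d)[0][:,0]
def tool(P,yaw=None):
    "shift in cm in tool axes to world TCP point P"
    o=get_obs(); R=Ro.from_rotvec(o['tool_rot']).as_matrix()
    return R.T@(np.array(P)-o['tool_pos'])*100
def st():
    o=get_obs(); R=Ro.from_rotvec(o['tool_rot']).as_matrix()
    print(o['t'],np.round(o['tool_pos'],4),'x',np.round(R[:,0],3),'y',np.round(R[:,1],3),'F',np.round(o['contact_force'],2),'T',np.round(o['wrist_torque'],2),'op',round(o['opening'],4),'q',np.round(o['q'],2))
E
python3 -c "
from h import *
st()
snap('top','t0.png',s=1.4);snap('scene','s0.png',s=1.4);print(cam('t0.png'),cam('s0.png'))"
```

```text
0.0 [ 0.2744 -0.5609  0.2381] x [0.898 0.439 0.   ] y [ 0.439 -0.898 -0.002] F [-0.56 -0.7  -0.32] T [-0.03 -0.02 -0.01] op 0.0853 q [-1.23  0.05  1.61  0.    1.48 -0.12]
(array([[505.78161626,   0.        , 275.49499133],
       [  0.        , 505.78161626, 200.80109193],
       [  0.        ,   0.        ,   1.        ]]), array([0.03523801, 0.        , 0.        , 0.        , 0.        ]), array([[ 0.02912643, -0.99956112,  0.00540614],
       [-0.9942763 , -0.02952777, -0.10267792],
       [ 0.10279249, -0.00238456, -0.99469996]]), array([-0.0132547 ,  0.53352302,  1.47453964])) (array([[388.65798875,   0.        , 270.2818452 ],
       [  0.        , 388.65798875, 209.24186069],
       [  0.        ,   0.        ,   1.        ]]), array([0.00926052, 0.        , 0.        , 0.        , 0.        ]), array([[ 0.49539437,  0.86835659, -0.0232648 ],
       [ 0.46060593, -0.28529269, -0.84050595],
       [-0.73649616,  0.40566601, -0.54130259]]), array([-0.27132943, -0.18225322,  1.46835229]))
```

View pics/t0.png

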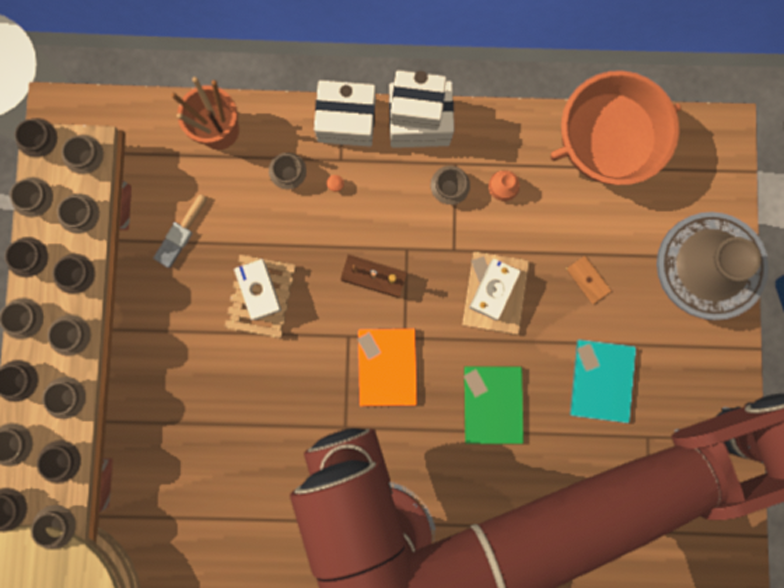

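View pics/s0.png

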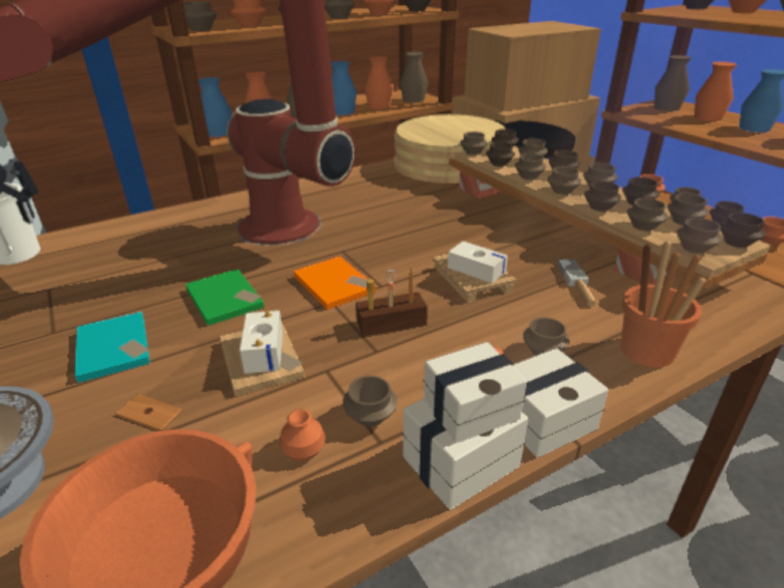

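```bash
python3 -c "
from h import *
a=cv2.imread('pics/raw_t0.png');b=cv2.imread('pics/raw_s0.png')
f=lambda i,x0,y0,w,h,s:cv2.resize(i[y0:y0+h,x0:x0+w],None,fx=s,fy=s,interpolation=cv2.INTER_CUBIC)
A=np.hstack([f(a,155,175,65,70,4),f(a,240,175,55,70,4),f(a,325,175,60,70,4)])
B=np.hstack([f(b,155,215,65,70,4),f(b,250,185,60,70,4),f(b,305,170,65,70,4)])
w=max(A.shape[1],B.shape[1]); A=np.pad(A,((0,0),(0,w-A.shape[1]),(0,0)));B=np.pad(B,((0,0),(0,w-B.shape[1]),(0,0)))
cv2.imwrite('pics/c1.png',np.vstack([A,B]))
"
```

```text
(no output)
```

View pics/c1.png

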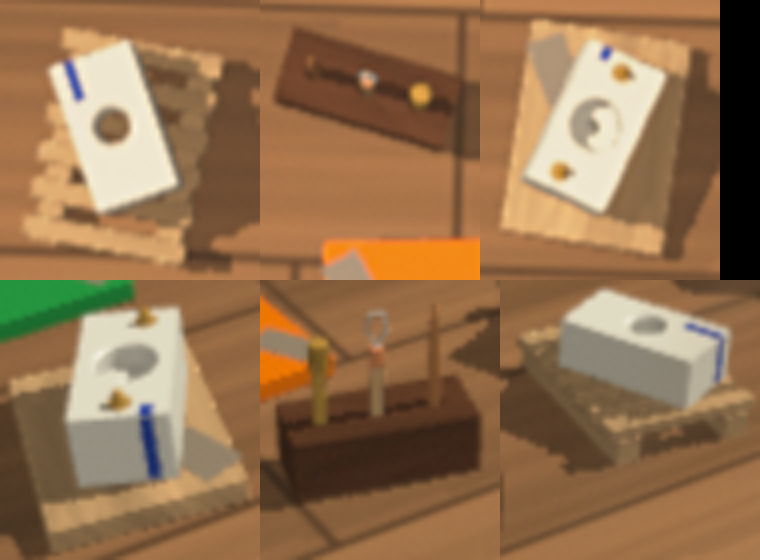

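```bash
python3 -c "
from h import *
def T(u,v,ox,tx): return (ox+(u-tx)/4-.375, 175+v/4-.375)
g=lambda uv,z:onz('t0.png',uv,z)
for nm,c,ox,tx,z in [('up',[(50,70),(130,40),(178,186),(103,213)],155,0,.07),('low',[(592,40),(666,72),(602,213),(524,180)],325,480,.068)]:
    P=np.array([g(T(u,v,ox,tx),z) for u,v in c]); print(nm,P.mean(0).round(4),P[:,:2].round(3).tolist())
    d=(P[0]+P[1]-P[2]-P[3])/2; w=(P[0]+P[3]-P[1]-P[2])/2; print(' x axis yaw',np.arctan2(d[1],d[0]),np.linalg.norm(d),'y yaw',np.arctan2(w[1],w[0]),np.linalg.norm(w))
a=g(T(561,171,325,480),.076);b=g(T(621,72,325,480),.076);print(a,b,np.linalg.norm(a-b))
print('pin',g(T(420,94,240,260),.106),'loop',g(T(367,80,240,260),.12),'gate',g(T(111,127,155,0),.07),'block',[g(T(u,v,240,260),.045).round(3)[:2] for u,v in [(292,28),(276,100),(446,150)]])
# triangulate pin head top with scene
uv=(250+(318-260)/4-.375,185+(345-280)/4-.375); print(g(T(420,94,240,260),.106), onz('s0.png',uv,.106))
c=calibration('wrist');o=get_obs();R=Ro.from_rotvec(o['tool_rot']).as_matrix();Rc=np.array(c['R']);p=-Rc.T@np.array(c['t'])
print('cam in tool',R.T@(p-o['tool_pos']),'axes',(R.T@Rc.T).round(3).tolist(),c['vfov'])
"
```

```text
up [0.5053 0.2667 0.07  ] [[0.545, 0.315], [0.569, 0.259], [0.464, 0.22], [0.443, 0.272]]
 x axis yaw 0.37969538838723266 0.11105527846669142 y yaw 1.9574545990245016 0.05887203651737981
low [ 0.5208 -0.2234  0.068 ] [[0.583, -0.22], [0.561, -0.273], [0.458, -0.228], [0.48, -0.172]]
 x axis yaw -0.4210321421193517 0.11308919569652738 y yaw 1.1920281709716678 0.05926899743311501
[ 0.48687214 -0.19743858  0.076     ] [ 0.55952363 -0.23948946  0.076     ] 0.08394352698693548
pin [ 0.53348592 -0.00877441  0.106     ] loop [0.54067769 0.02859091 0.12      ] gate [0.50523381 0.26974037 0.07      ] block [array([0.586, 0.086]), array([0.533, 0.096]), array([ 0.499, -0.03 ])]
[ 0.53348592 -0.00877441  0.106     ] [ 0.53618234 -0.00905608  0.106     ]
cam in tool [ 0.06782727  0.00100588 -0.13392517] axes [[0.0, -0.964, -0.265], [1.0, 0.0, -0.001], [0.001, -0.265, 0.964]] 61.76726864722112
```

```bash
python3 -c "
from h import *
print(tool([.521,-.223,.24]))"
```

```text
[ 37.00045358 -19.52621074  -0.13735349]
```

```bash
R='x'; python3 -m jog '[[37,-19.5,-0.2,0,0,-0.93,0],[37,-19.5,-0.2,0,0,-0.93,0],[37,-19.5,-0.2,0,0,-0.93,0],[37,-19.5,-0.2,0,0,-0.93,0],[37,-19.5,-0.2,0,0,-0.93,0],[37,-19.5,-0.2,0,0,-0.93,0],[37,-19.5,-0.2,0,0,-0.93,0],[37,-19.5,-0.2,0,0,-0.93,0]]' 30; python3 -c "
from h import *
st();print(tool([.521,-.223,.24]))"
```

```text
t: 0.77
tool_pos: [0.4715, -0.2901, 0.24]
tool_rot: [-2.412, -2.01, -0.001]
contact_force: [0.4, -0.6, -0.1]
opening: 0.0854
0.7667 [ 0.4715 -0.2901  0.24  ] x [0.18  0.984 0.002] y [ 0.984 -0.18  -0.001] F [ 0.37 -0.55 -0.08] T [-0.04 -0.02 -0.  ] op 0.0854 q [-0.69 -0.12  1.78  0.    1.48 -0.51]
[7.49269282e+00 3.66108496e+00 6.42416933e-03]
```

```bash
python3 -m jog '[[7.5,3.7,0,0,0,0,0],[7.5,3.7,0,0,0,0,0],[7.5,3.7,0,0,0,0,0],[7.5,3.7,0,0,0,0,0],[7.5,3.7,0,0,0,0,0]]'; python3 -c "
from h import *
st();snap('wrist','w1.png',s=1.4)"
```

```text
t: 1.18
tool_pos: [0.5211, -0.2229, 0.2395]
tool_rot: [-2.41, -2.01, 0.0]
contact_force: [-0.5, -0.2, -0.2]
opening: 0.0853
1.1833 [ 0.5211 -0.2229  0.2395] x [0.179 0.984 0.002] y [ 0.984 -0.179 -0.002] F [-0.47 -0.21 -0.23] T [ 0.02 -0.04 -0.01] op 0.0853 q [-0.54 -0.08  1.75  0.    1.48 -0.36]
```

View pics/w1.png

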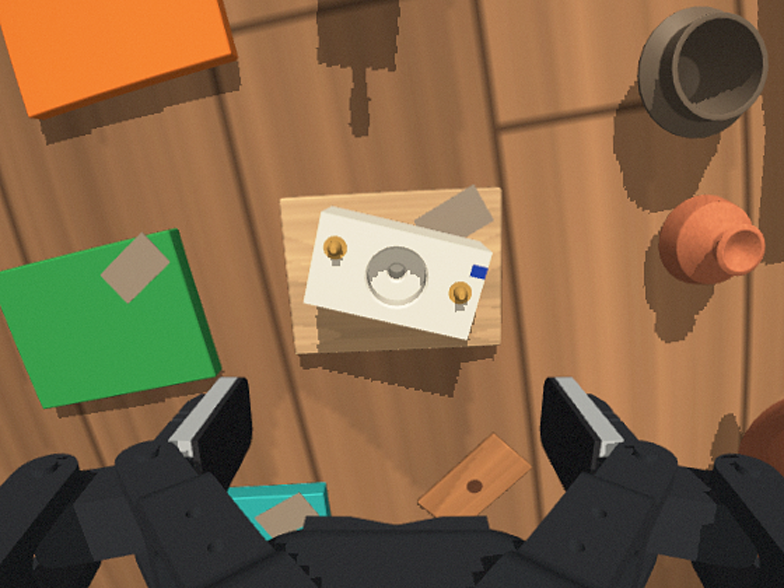

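```bash
python3 -c "
from h import *
g=lambda u,v,z:onz('w1.png',(u/1.4,v/1.4),z)
print('rim',g(397,276.5,.068),'boremouth',g(397,270,.052)); a=g(336,242,.077);b=g(460.5,289,.077);d=b-a
yaw=np.arctan2(d[1],d[0])+np.arctan2(10,84);print(a,b,np.linalg.norm(d),yaw,(a+b)/2-Ro.from_euler('z',yaw).apply([0,.005,0]))
P=np.array([g(*c,.068) for c in [(325,208),(492,250),(467,340),(304,303)]]);print(P.mean(0),P.round(4).tolist())
d=P[1]+P[2]-P[0]-P[3];print(np.arctan2(d[1],d[0]))
print(tool([.5345,-.009,.2]))"
```

```text
rim [ 0.52242995 -0.2240112   0.068     ] boremouth [ 0.52260956 -0.22308525  0.052     ]
[ 0.4902145  -0.19431642  0.077     ] [ 0.56019332 -0.23699073  0.077     ] 0.08196420427203134 -0.4291170632075627 [ 0.52312357 -0.22020024  0.077     ]
[ 0.52278007 -0.22407539  0.068     ] [[0.4866, -0.1736, 0.068], [0.5843, -0.218, 0.068], [0.5602, -0.2744, 0.068], [0.4601, -0.2304, 0.068]]
-0.4206927138551895
[21.34947737 -2.52555032  3.99954344]
```

```bash
python3 -m jog '[[21.3,-2.5,4,0,0,0,0],[21.3,-2.5,4,0,0,0,0],[21.3,-2.5,4,0,0,0,0],[21.3,-2.5,4,0,0,0,0],[21.3,-2.5,4,0,0,0,0],[21.3,-2.5,4,0,0,0,0],[21.3,-2.5,4,0,0,0,0],[21.3,-2.5,4,0,0,0,0]]'; python3 -c "
from h import *
st();snap('wrist','w2.png',s=1.4)"
```

```text
t: 1.9
tool_pos: [0.5345, -0.0108, 0.2]
tool_rot: [-2.413, -2.008, 0.001]
contact_force: [-0.2, -0.3, -0.1]
opening: 0.0853
1.9 [ 0.5345 -0.0108  0.2   ] x [0.182 0.983 0.001] y [ 0.983 -0.182 -0.002] F [-0.17 -0.29 -0.08] T [ 0.01 -0.02  0.03] op 0.0853 q [-0.16 -0.14  1.86  0.    1.42  0.02]
```

View pics/w2.png

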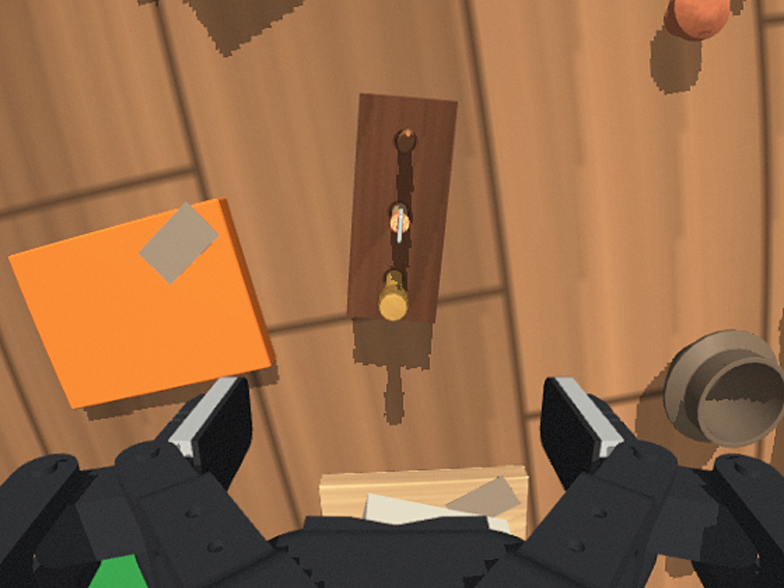

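```bash
python3 -c "
from h import *
g=lambda u,v,z:onz('w2.png',(u/1.4,v/1.4),z)
p=g(393.5,306,.106);print(p); a=g(393,276,.045);b=g(404.5,143,.045);print('holes',a,b,np.linalg.norm(a-b))
print(tool([p[0],p[1],.084]))"
```

```text
[ 0.53517662 -0.00931951  0.106     ]
holes [ 0.5348215  -0.00770894  0.045     ] [0.55536167 0.06675978 0.045     ] 0.07724952588395517
[ 0.2031349   0.01676954 11.63825662]
```

```bash
python3 -m jog '[[0.2,0,3,0,0,0,0],[0.2,0,6,0,0,0,0],[0.2,0,9,0,0,0,0],[0.2,0,11.6,0,0,0,0],[0.2,0,11.6,0,0,0,0],[0.2,0,11.6,0,0,0,140]]' 40; python3 -m jog '[[0,0,0,0,0,0,255],[0,0,0,0,0,0,255],[0,0,0,0,0,0,255],[0,0,0,0,0,0,255],[0,0,0,0,0,0,255],[0,0,0,0,0,0,255]]' 40;python3 -m jog '[[0,0,-2,0,0,0,255],[0,0,-4,0,0,0,255],[0,0,-6,0,0,0,255],[0,0,-9,0,0,0,255],[0,0,-12,0,0,0,255],[0,0,-12,0,0,0,255],[0,0,-12,0,0,0,255]]'; python3 -c "
from h import *
st();snap('wrist','w3.png',s=1.4);snap('scene','s3.png')
print(tool([.5226,-.2235,.205]))"
```

```text
t: 2.45
tool_pos: [0.5342, -0.011, 0.0835]
tool_rot: [-2.416, -2.002, 0.004]
contact_force: [0.2, 0.1, 0.9]
opening: 0.0754
t: 2.95
tool_pos: [0.5347, -0.011, 0.0848]
tool_rot: [-2.416, -2.003, 0.003]
contact_force: [-1.4, 0.3, 3.4]
opening: 0.0127
t: 3.53
tool_pos: [0.5364, -0.0112, 0.2074]
tool_rot: [2.417, 2.005, 0.003]
contact_force: [-0.7, 0.8, -1.8]
opening: 0.0125
3.5333 [ 0.5364 -0.0112  0.2074] x [0.185 0.983 0.001] y [ 0.983 -0.185  0.002] F [-0.68  0.79 -1.83] T [ 0.01  0.03 -0.01] op 0.0125 q [-0.16 -0.14  1.85  0.    1.43  0.03]
[-21.11131957   2.76849522  -0.1605565 ]
```

View pics/w3.png

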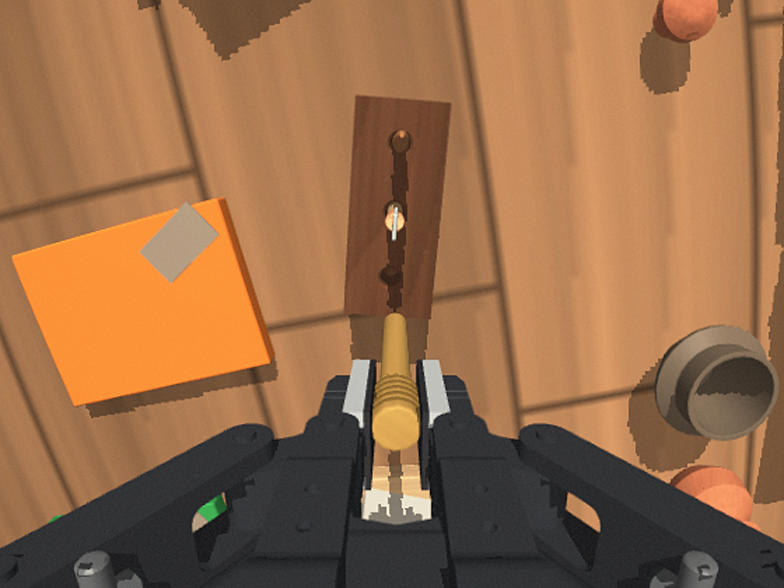

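```bash
cat >> h.py <<'E'
def inplane(fn,uv,o=None):
    "ray ∩ tool plane y=0, tool coords (mm); robot must not have moved since the picture"
    o=get_obs(); R=Ro.from_rotvec(o['tool_rot']).as_matrix(); c,v=ray(fn,uv)
    c=R.T@(c-o['tool_pos']); v=R.T@v; return c, v, (c-v*c[1]/v[1] if abs(v[1])>1e-6 else None)
E
python3 -c "
from h import *
o=get_obs(); R=Ro.from_rotvec(o['tool_rot']).as_matrix()
for z,l in [(.074,'tip'),(-.022,'top'),(0,'bot-head')]:
  for x in (-.005,0,.005):
    print(l,x,proj('w3.png',o['tool_pos']+R@np.array([x,0,z]))[0]*1.4)
"
```

```text
tip -0.005 [390.89604699 332.62688465]
tip 0 [390.8698315  322.02667963]
tip 0.005 [390.84365623 311.29316376]
top -0.005 [388.54916068 450.96995162]
top 0 [388.46905424 434.23081941]
top 0.005 [388.38850606 417.05671797]
bot-head -0.005 [389.33278547 411.22919544]
bot-head 0 [389.27465503 396.38342957]
bot-head 0.005 [389.21636782 381.22510717]
```

```bash
python3 -m jog '[[-21.3,2.6,0,0,0,0,255],[-21.3,2.6,0,0,0,0,255],[-21.3,2.6,0,0,0,0,255],[-21.3,2.6,0,0,0,0,255],[-21.3,2.6,0,0,0,0,255],[-21.3,2.6,0,0,0,0,255],[-21.3,2.6,0,0,0,0,255],[-21.3,2.6,0,0,0,0,255]]'; python3 -m jog '[[0,0,2,0,0,0,255],[0,0,3,0,0,0,255],[0,0,4,0,0,0,255],[0,0,4.5,0,0,0,255],[0,0,4.5,0,0,0,255]]'; python3 -c "
from h import *
st();snap('wrist','w4.png');snap('scene','s4.png')
print(tool([.5213,-.225,.152]))
a=cv2.imread('pics/raw_w4.png');b=cv2.imread('pics/raw_s4.png')
f=lambda i,x0,y0,w,h,s:cv2.resize(i[y0:y0+h,x0:x0+w],None,fx=s,fy=s,interpolation=cv2.INTER_CUBIC)
cv2.imwrite('pics/c4.png',np.hstack([f(a,210,160,140,180,3),f(b,140,160,76,108,5)]))
"
```

```text
t: 4.3
tool_pos: [0.5197, -0.2245, 0.2014]
tool_rot: [-2.413, -1.999, 0.005]
contact_force: [0.1, 0.9, -0.7]
opening: 0.0125
t: 4.72
tool_pos: [0.5186, -0.2228, 0.1543]
tool_rot: [-2.409, -1.999, 0.007]
contact_force: [-0.5, 0.1, -1.1]
opening: 0.0125
4.7167 [ 0.5186 -0.2228  0.1543] x [0.185 0.983 0.004] y [ 0.983 -0.185 -0.011] F [-0.52  0.08 -1.14] T [ 0.01  0.03 -0.01] op 0.0125 q [-0.54 -0.02  1.83 -0.    1.34 -0.35]
[-0.08496844  0.19518948  0.44927783]
```

View pics/c4.png

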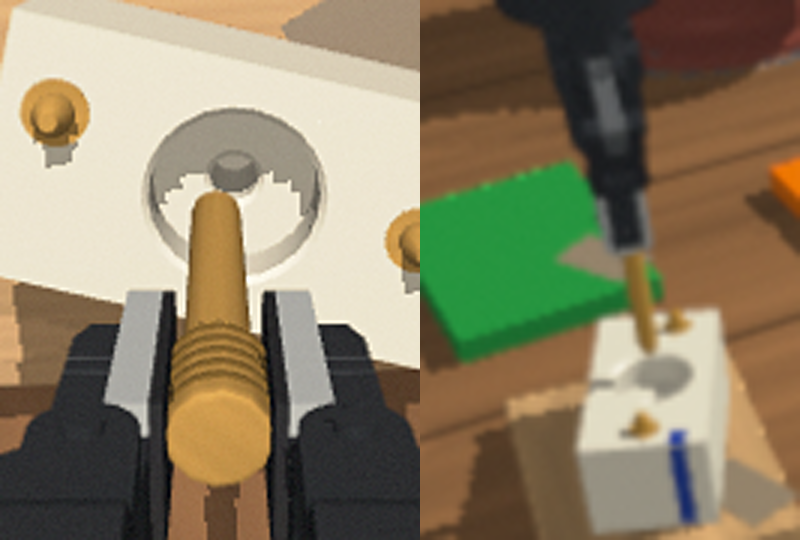

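```bash
python3 -c "
from h import *
fn='w4.png'
o=get_obs(); R=Ro.from_rotvec(o['tool_rot']).as_matrix()
P=lambda p:(proj(fn,o['tool_pos']+R@np.array(p))[0]-[210,160])*3
th=np.linspace(0,2*np.pi,60)
def ext(x,y,z,r):
  q=np.array([P([x+r*np.cos(t),y+r*np.sin(t),z]) for t in th]); return q.min(0).round(1),q.max(0).round(1)
for x,y in [(0,0),(.002,.0),(.0,.002)]: print(x,y,'top',ext(x,y,-.0215,.007),'tip',ext(x,y,.0745,.0025),'sh',ext(x,y,.0685,.005))
g=lambda u,v,z:onz(fn,(210+u/3,160+v/3),z)
for p in (g(235,172,.052),g(235,193,.068)): print(p, R.T@(p-o['tool_pos'])*1000)
"
```

```text
0 0 top (array([153.8, 408.6]), array([270.7, 511.3])) tip (array([203.1, 202.9]), array([227.3, 225.9])) sh (array([190.3, 199.9]), array([239.9, 247. ]))
0.002 0.0 top (array([153.5, 393.3]), array([270.9, 497.1])) tip (array([203.1, 193.6]), array([227.3, 216.8])) sh (array([190.2, 190.3]), array([240. , 237.7]))
0.0 0.002 top (array([170.5, 408.6]), array([287.3, 511.3])) tip (array([212.8, 202.9]), array([237. , 225.9])) sh (array([200.2, 199.9]), array([249.9, 247. ]))
[ 0.52336548 -0.22351503  0.052     ] [  0.75852648   4.51760286 104.47928805]
[ 0.5232024  -0.22384917  0.068     ] [ 0.43734289  4.28946425 88.47981813]
```

```bash
python3 -m jog '[[-0.1,0.34,0,-0.011,0,0,255],[-0.1,0.34,0,-0.011,0,0,255],[-0.1,0.34,0,-0.011,0,0,255],[-0.1,0.34,0,-0.011,0,0,255]]'; python3 -c "
from h import *
st();snap('scene','s5.png')
fn='s5.png'
b=cv2.imread('pics/raw_s5.png')
"; python3 -m jog '[[0,0,0.5,0,0,0,255],[0,0,1,0,0,0,255],[0,0,1.5,0,0,0,255],[0,0,2,0,0,0,255],[0,0,2,0,0,0,255]]';python3 -c "
from h import *
st();snap('wrist','w5.png');snap('scene','s5b.png')
a=cv2.imread('pics/raw_w5.png');b=cv2.imread('pics/raw_s5b.png')
f=lambda i,x0,y0,w,h,s:cv2.resize(i[y0:y0+h,x0:x0+w],None,fx=s,fy=s,interpolation=cv2.INTER_CUBIC)
cv2.imwrite('pics/c5.png',np.hstack([f(a,210,160,140,180,3),f(b,140,160,76,108,5)]))
"
```

```text
t: 5.15
tool_pos: [0.523, -0.2257, 0.1571]
tool_rot: [2.417, 2.004, 0.006]
contact_force: [-0.5, 0.8, -0.7]
opening: 0.0129
5.15 [ 0.523  -0.2257  0.1571] x [0.185 0.983 0.002] y [ 0.983 -0.185  0.004] F [-0.48  0.79 -0.69] T [0.   0.   0.05] op 0.0129 q [-0.54 -0.02  1.82  0.    1.33 -0.35]
t: 5.62
tool_pos: [0.522, -0.2251, 0.1349]
tool_rot: [-2.417, -2.004, -0.004]
contact_force: [-0.6, -0.6, -0.7]
opening: 0.0125
5.6167 [ 0.522  -0.2251  0.1349] x [0.185 0.983 0.003] y [ 0.983 -0.185  0.001] F [-0.6  -0.59 -0.66] T [-0.01 -0.02 -0.  ] op 0.0125 q [-0.54  0.01  1.84  0.    1.3  -0.35]
```

View pics/c5.png

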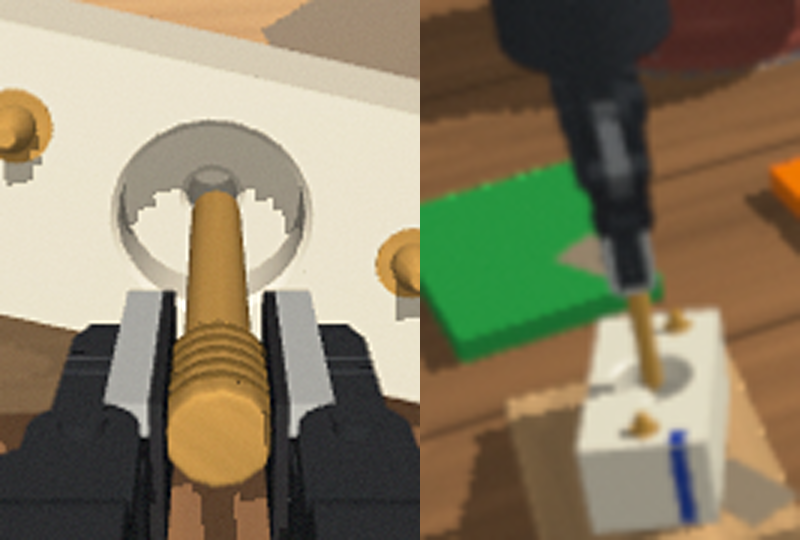

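```bash
python3 -c "
from h import *
fn='w5.png'
o=get_obs(); R=Ro.from_rotvec(o['tool_rot']).as_matrix()
g=lambda u,v,z:onz(fn,(210+u/3,160+v/3),z)
for p in (g(212,187,.052),g(211.5,208,.068)): print(p, R.T@(p-o['tool_pos'])*1000)
"
```

```text
[ 0.52286741 -0.2224752   0.052     ] [ 2.72439417 -0.57234378 84.25408032]
[ 0.52288067 -0.22218818  0.068     ] [ 3.049138   -0.57299396 68.25479607]
```

```bash
python3 -m jog '[[0.13,-0.08,0,0,0,0,255],[0.13,-0.08,0.3,0,0,0,255],[0.13,-0.08,0.6,0,0,0,255],[0.13,-0.08,1,0,0,0,255],[0.13,-0.08,1.3,0,0,0,255],[0.13,-0.08,1.3,0,0,0,255]]'; python3 -c "
from h import *
st()"
```

```text
t: 6.22
tool_pos: [0.5216, -0.2238, 0.1222]
tool_rot: [-2.418, -2.004, -0.004]
contact_force: [-0.5, -0.5, -0.9]
opening: 0.0125
6.2167 [ 0.5216 -0.2238  0.1222] x [0.185 0.983 0.003] y [ 0.983 -0.185  0.001] F [-0.52 -0.49 -0.94] T [-0.1   0.04  0.02] op 0.0125 q [-0.54  0.02  1.85  0.    1.27 -0.35]
```

```bash
python3 -m jog '[[0,0,0.3,0,0,0,255],[0,0,0.6,0,0,0,255],[0,0,0.9,0,0,0,255],[0,0,1.2,0,0,0,255],[0,0,1.2,0,0,0,255]]';  python3 -m jog '[[0,0,0.3,0,0,0,255],[0,0,0.6,0,0,0,255],[0,0,0.8,0,0,0,255],[0,0,0.8,0,0,0,255]]'; python3 -c "
from h import *
st()"
```

```text
t: 6.63
tool_pos: [0.5214, -0.2238, 0.1094]
tool_rot: [-2.418, -2.004, -0.004]
contact_force: [-0.1, -0.8, -2.4]
opening: 0.0123
t: 6.97
tool_pos: [0.5214, -0.2238, 0.1009]
tool_rot: [-2.418, -2.004, -0.004]
contact_force: [0.8, -1.0, -1.7]
opening: 0.0125
6.9667 [ 0.5214 -0.2238  0.1009] x [0.185 0.983 0.003] y [ 0.983 -0.185  0.   ] F [ 0.77 -0.99 -1.71] T [-0.4  -0.    0.02] op 0.0125 q [-0.54  0.04  1.86  0.    1.24 -0.35]
```

```bash
python3 -m jog '[[0,0,0.15,0,0,0,255],[0,0,0.15,0,0,0,255],[0,0,0.25,0,0,0,255],[0,0,0.25,0,0,0,255]]'; python3 -m jog '[[0,0,0,0,0,0,140],[0,0,0,0,0,0,100],[0,0,0,0,0,0,60],[0,0,0,0,0,0,0],[0,0,0,0,0,0,0],[0,0,0,0,0,0,0],[0,0,0,0,0,0,0]]'; python3 -m jog '[[0,0,-2,0,0,0,0],[0,0,-4,0,0,0,0],[0,0,-6,0,0,0,0],[0,0,-8,0,0,0,0],[0,0,-12,0,0,0,0],[0,0,-12,0,0,0,0],[0,0,-12,0,0,0,0]]'; python3 -c "
from h import *
st();snap('wrist','w6.png');snap('scene','s6.png');snap('top','t6.png')
a=cv2.imread('pics/raw_w6.png');b=cv2.imread('pics/raw_s6.png')
f=lambda i,x0,y0,w,h,s:cv2.resize(i[y0:y0+h,x0:x0+w],None,fx=s,fy=s,interpolation=cv2.INTER_CUBIC)
cv2.imwrite('pics/c6.png',np.hstack([f(a,200,130,170,215,2.5),f(b,140,160,76,108,5)[:537]]))
"
```

```text
t: 7.3
tool_pos: [0.5215, -0.224, 0.0988]
tool_rot: [-2.418, -2.004, -0.004]
contact_force: [-0.9, -0.1, 1.6]
opening: 0.0126
t: 7.88
tool_pos: [0.5215, -0.2239, 0.0988]
tool_rot: [-2.418, -2.004, -0.004]
contact_force: [-1.0, -0.4, 0.3]
opening: 0.0853
t: 8.47
tool_pos: [0.5231, -0.2251, 0.2226]
tool_rot: [2.415, 2.001, 0.007]
contact_force: [0.1, 0.2, -0.2]
opening: 0.0859
8.4667 [ 0.5231 -0.2251  0.2226] x [0.185 0.983 0.   ] y [ 0.983 -0.185  0.007] F [ 0.09  0.22 -0.17] T [-0.02 -0.05 -0.04] op 0.0859 q [-0.54 -0.07  1.77  0.    1.44 -0.35]Traceback (most recent call last):
  File "<string>", line 6, in <module>
    cv2.imwrite('pics/c6.png',np.hstack([f(a,200,130,170,215,2.5),f(b,140,160,76,108,5)[:537]]))
                              ~~~~~~~~~^^^^^^^^^^^^^^^^^^^^^^^^^^^^^^^^^^^^^^^^^^^^^^^^^^^^^^^^
    return _nx.concatenate(arrs, 1, dtype=dtype, casting=casting)
           ~~~~~~~~~~~~~~~^^^^^^^^^^^^^^^^^^^^^^^^^^^^^^^^^^^^^^^
ValueError: all the input array dimensions except for the concatenation axis must match exactly, but along dimension 0, the array at index 0 has size 538 and the array at index 1 has size 537
```

```bash
python3 -c "
from h import *
a=cv2.imread('pics/raw_w6.png');b=cv2.imread('pics/raw_s6.png')
f=lambda i,x0,y0,w,h,s:cv2.resize(i[y0:y0+h,x0:x0+w],None,fx=s,fy=s,interpolation=cv2.INTER_CUBIC)
cv2.imwrite('pics/c6.png',np.hstack([f(a,200,130,140,180,3),f(b,140,160,76,108,5)]))
"
```

```text
(no output)
```

View pics/c6.png

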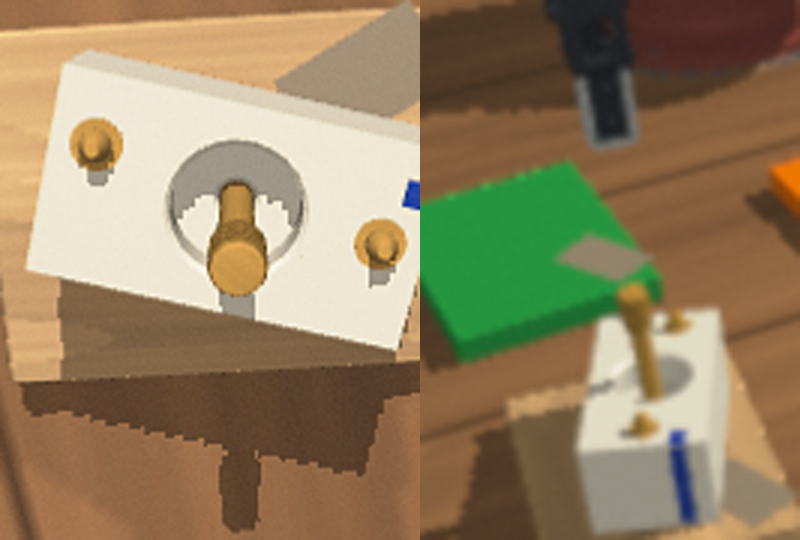

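```bash
python3 -c "
from h import *
from scipy.optimize import least_squares
fn='w6.png'
X=np.array([[-42,10,60],[42,0,60],[-42,10,52],[42,0,52],[-55,30,50],[-55,-30,50],[55,-30,50],[0,0,50]])/1e3
U=np.array([[97,144],[380.5,241],[96,147],[380,245.5],[64,66],[27,268],[397,350],[236,207]])/3+[200,130]
def res(p): 
  W=Ro.from_euler('z',p[2]).apply(X)+[p[0],p[1],.018]; return (proj(fn,W)-U).ravel()
s=least_squares(res,[.522,-.224,-.42],loss='soft_l1');print(s.x.round(4),(res(s.x).reshape(-1,2)).round(1).tolist())
g=lambda u,v,z:onz(fn,(200+u/3,130+v/3),z); print('pin head',g(238,268,.120))
print(tool([.505,.267,.22]),'yaw now',np.arctan2(.983,.185))"
```

```text
[ 0.521  -0.2221 -0.4135] [[-2.2, 1.1], [2.3, 3.5], [-0.5, -1.5], [1.2, -0.4], [-0.5, -2.4], [-1.0, -0.0], [0.7, 0.0], [0.3, 0.9]]
pin head [ 0.52117136 -0.22427619  0.12      ]
[ 47.93664397 -10.6530218   -0.09012692] yaw now 1.384772825713613
```

```bash
python3 -m jog '[[47.9,-10.7,-0.3,0,0,1.0,0],[47.9,-10.7,-0.3,0,0,1.0,0],[47.9,-10.7,-0.3,0,0,1.0,0],[47.9,-10.7,-0.3,0,0,1.0,0],[47.9,-10.7,-0.3,0,0,1.0,0],[47.9,-10.7,-0.3,0,0,1.0,0],[47.9,-10.7,-0.3,0,0,1.0,0],[47.9,-10.7,-0.3,0,0,1.0,0]]';  python3 -c "
from h import *
st();print(tool([.505,.267,.22]))"
```

```text
t: 9.28
tool_pos: [0.5102, 0.0829, 0.2189]
tool_rot: [-3.054, -0.719, 0.005]
contact_force: [0.8, -0.0, -0.5]
opening: 0.0854
9.2833 [0.5102 0.0829 0.2189] x [ 0.895  0.446 -0.002] y [ 0.446 -0.895 -0.005] F [ 0.83 -0.01 -0.47] T [ 0.   -0.01 -0.09] op 0.0854 q [ 0.02 -0.19  1.88  0.    1.46  1.12]
[  7.75152094 -16.70844567  -0.04925745]
```

```bash
python3 -m jog '[[7.8,-16.7,-0.2,0,0,0.08,0],[7.8,-16.7,-0.2,0,0,0.08,0],[7.8,-16.7,-0.2,0,0,0.08,0],[7.8,-16.7,-0.2,0,0,0.08,0],[7.8,-16.7,-0.2,0,0,0.08,0],[7.8,-16.7,-0.2,0,0,0.08,0],[7.8,-16.7,-0.2,0,0,0.08,0],[7.8,-16.7,-0.2,0,0,0.08,0]]';  python3 -c "
from h import *
st();snap('wrist','w7.png',crop=(140,60,420,300),s=2.8)"
```

```text
t: 9.95
tool_pos: [0.5049, 0.2664, 0.22]
tool_rot: [-3.081, -0.596, 0.009]
contact_force: [0.4, -0.1, 0.6]
opening: 0.0854
9.95 [0.5049 0.2664 0.22  ] x [ 0.928  0.373 -0.005] y [ 0.373 -0.928 -0.004] F [ 0.44 -0.08  0.64] T [-0.01  0.01 -0.01] op 0.0854 q [ 0.35 -0.06  1.76  0.    1.45  1.54]
```

View pics/w7.png

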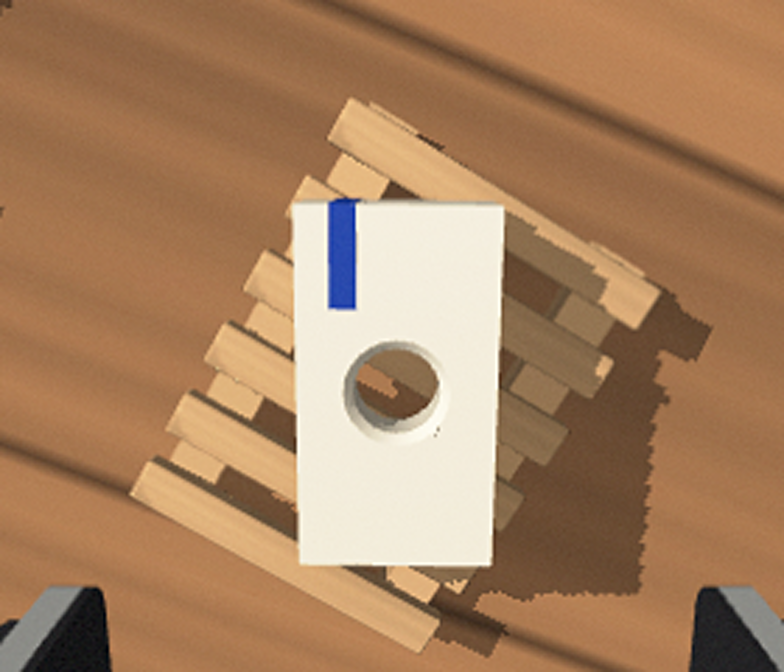

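```bash
python3 -c "
from h import *
fn='w7.png'
o=get_obs(); R=Ro.from_rotvec(o['tool_rot']).as_matrix()
P=np.array([onz(fn,(140+u/2.8,60+v/2.8),.07) for u,v in [(294,204),(504,206),(493,565),(299,565)]])
d=P[0]+P[1]-P[2]-P[3]; print(P.mean(0),np.arctan2(d[1],d[0]),np.linalg.norm(d)/2,'gate',onz(fn,(140+395/2.8,60+392/2.8),.07))
m=P.mean(0);print(R.T@(m-o['tool_pos'])*1000, tool([m[0],m[1],.043]))"
```

```text
[0.50696451 0.26709415 0.07      ] 0.3730541127835285 0.10970235485532043 gate [0.50717238 0.26793645 0.07      ]
[  2.66769387   0.2538567  150.39029076] [ 0.2780477   0.03668892 17.73898186]
```

```bash
python3 -m jog '[[0.27,0,4,0,0,0.009,0],[0.27,0,8,0,0,0.009,0],[0.27,0,12,0,0,0.009,0],[0.27,0,15,0,0,0.009,0],[0.27,0,17,0,0,0.009,0],[0.27,0,17.7,0,0,0.009,0],[0.27,0,17.7,0,0,0.009,0]]' 60; python3 -c "
from h import *
st()"; python3 -m jog '[[0,0,0,0,0,0,60],[0,0,0,0,0,0,90],[0,0,0,0,0,0,120],[0,0,0,0,0,0,150],[0,0,0,0,0,0,200],[0,0,0,0,0,0,200]]' 60; python3 -c "
from h import *
st()"
```

```text
t: 10.58
tool_pos: [0.5052, 0.2656, 0.0409]
tool_rot: [-3.085, -0.578, 0.015]
contact_force: [-0.2, -0.3, 0.7]
opening: 0.0855
10.5833 [0.5052 0.2656 0.0409] x [ 0.932  0.362 -0.009] y [ 0.362 -0.932 -0.004] F [-0.19 -0.34  0.67] T [ 0.08 -0.03  0.07] op 0.0855 q [0.35 0.14 1.88 0.   1.14 1.55]
t: 11.08
tool_pos: [0.5071, 0.2662, 0.0436]
tool_rot: [-3.085, -0.578, 0.009]
contact_force: [1.3, -1.4, 7.4]
opening: 0.0592
11.0833 [0.5071 0.2662 0.0436] x [ 0.932  0.362 -0.005] y [ 0.362 -0.932 -0.004] F [ 1.34 -1.45  7.35] T [ 0.06  0.19 -0.1 ] op 0.0592 q [0.35 0.14 1.87 0.   1.14 1.55]
```

```bash
python3 -m jog '[[0,0,-1,0,0,0,220],[0,0,-3,0,0,0,220],[0,0,-6,0,0,0,220],[0,0,-9,0,0,0,220],[0,0,-13,0,0,0,220],[0,0,-17,0,0,0,220],[0,0,-17,0,0,0,220],[0,0,-17,0,0,0,220]]' 60; python3 -c "
from h import *
st();snap('wrist','w8.png',s=1.4);snap('scene','s8.png')
a=cv2.imread('pics/raw_w8.png');b=cv2.imread('pics/raw_s8.png')
cv2.imwrite('pics/c8.png',np.hstack([cv2.resize(a[160:420,130:430],None,fx=1.8,fy=1.8),cv2.resize(b[100:217,300:387],None,fx=4,fy=4)[:468,:250]]))"
```

```text
t: 11.75
tool_pos: [0.5097, 0.2664, 0.2179]
tool_rot: [-3.084, -0.578, -0.003]
contact_force: [-0.2, -0.5, -3.2]
opening: 0.059
11.75 [0.5097 0.2664 0.2179] x [0.932 0.362 0.002] y [ 0.362 -0.932 -0.004] F [-0.18 -0.54 -3.25] T [-0.01  0.01 -0.03] op 0.059 q [ 0.35 -0.05  1.75  0.    1.44  1.55]
```

View pics/c8.png

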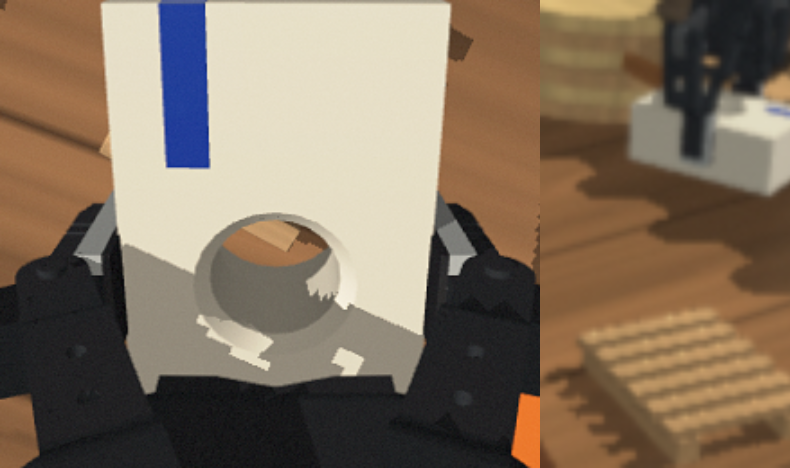

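```bash
python3 -c "
from h import *
fn='w8.png'
o=get_obs(); R=Ro.from_rotvec(o['tool_rot']).as_matrix()
f=lambda u,v,z:R.T@(onz(fn,(130+u/1.8,160+v/1.8),o['tool_pos'][2]+z)-o['tool_pos'])*1000
for z in (.0264,):
  print(z,'corners',f(103,2,z),f(450,1,z),'gate L,R,T,B',f(194,280,z),f(356,280,z),f(275,213,z),f(275,352,z),'mark',f(159,100,z),f(207,100,z), f(187,168,z))
  print('edges',f(104,50,z),f(449,50,z),f(123,300,z),f(424,335,z))
"
```

```text
0.0264 corners [ 56.39890071 -28.96004748 -26.68937115] [ 56.61970046  31.323581   -26.92038041] gate L,R,T,B [  1.88181229 -14.99063057 -26.35709914] [  1.97264072  16.93454014 -26.47925311] [ 16.48776473   0.97529604 -26.5211334 ] [-14.98184495   0.989443   -26.29869376] mark [ 38.71703511 -19.96843387 -26.59858186] [ 38.7292369  -11.27926493 -26.63174035] [ 25.59619847 -15.39519518 -26.52322255]
edges [ 47.90577086 -29.35636112 -26.62781539] [ 47.97221129  31.74672848 -26.8608523 ] [ -2.89517808 -29.4743049  -26.26819836] [-11.00316628  31.4040496  -26.44258581]
```

```bash
python3 -c "
from h import *
print(tool([.5207,-.2218,.22]))"
```

```text
[-16.39228411  45.90604009  -0.81960452]
```

```bash
python3 -m jog '[[-1,3,-0.5,0,0,0.05,220],[-2.4,7,-0.5,0,0,0.15,220],[-3.8,11,-0.5,0,0,0.25,220],[-5.2,15,-0.5,0,0,0.35,220],[-6.7,19,-0.5,0,0,0.45,220],[-8.2,23,-0.5,0,0,0.55,220],[-9.6,27,-0.5,0,0,0.65,220],[-11,31,-0.5,0,0,0.785,220]]';  python3 -c "
from h import *
st();print(tool([.5207,-.2218,.22]))"
```

```text
t: 12.52
tool_pos: [0.5147, -0.0592, 0.2139]
tool_rot: [3.075, -0.639, -0.021]
contact_force: [0.7, -0.3, -2.3]
opening: 0.0591
12.5167 [ 0.5147 -0.0592  0.2139] x [ 0.917 -0.398 -0.013] y [-0.398 -0.917  0.003] F [ 0.67 -0.33 -2.27] T [ 0.   -0.07  0.03] op 0.0591 q [-0.26 -0.18  1.88 -0.    1.46  1.72]
[ 7.01910219 14.68136047 -0.65814756]
```

```bash
python3 -m jog '[[1.5,3,-0.6,0,0,0.005,220],[3,6,-0.6,0,0,0.005,220],[5,10,-0.6,0,0,0.005,220],[6,12.5,-0.6,0,0,0.005,220],[7,14.3,-0.6,0,0,0.005,220],[7,14.7,-0.6,0,0,0.005,220],[7,14.7,-0.6,0,0,0.005,220],[7,14.7,-0.6,0,0,0.005,220]]';  python3 -c "
from h import *
st();print(tool([.5207,-.2218,.155]))"
```

```text
t: 13.18
tool_pos: [0.5194, -0.2209, 0.2171]
tool_rot: [-3.073, 0.647, 0.027]
contact_force: [0.4, 0.7, -2.7]
opening: 0.0592
13.1833 [ 0.5194 -0.2209  0.2171] x [ 0.915 -0.403 -0.017] y [-0.403 -0.915  0.002] F [ 0.44  0.69 -2.68] T [ 0.02 -0.06  0.01] op 0.0592 q [-0.53 -0.07  1.77 -0.    1.46  1.45]
[0.25811355 0.01649895 6.2108038 ]
```

```bash
python3 -m jog '[[0.1,0,2,0,0.01,0,220],[0.1,0,4,0,0.017,0,220],[0.1,0,5.5,0,0.017,0,220],[0.1,0,6.2,0,0.017,0,220],[0.1,0,6.5,0,0.017,0,220],[0.1,0,6.5,0,0.017,0,220],[0.1,0,6.5,0,0.017,0,220]]';  python3 -c "
from h import *
st();print(tool([.5207,-.2218,.14]))
snap('wrist','w9.png');snap('scene','s9.png')
a=cv2.imread('pics/raw_w9.png');b=cv2.imread('pics/raw_s9.png')
cv2.imwrite('pics/c9.png',np.hstack([cv2.resize(a[140:390,150:410],None,fx=1.8,fy=1.8)[:450,:468],cv2.resize(b[170:260,150:215],None,fx=5,fy=5)[:450,:325]]))"
```

```text
t: 13.77
tool_pos: [0.5198, -0.2208, 0.153]
tool_rot: [3.072, -0.645, 0.001]
contact_force: [-0.5, -0.2, -2.6]
opening: 0.059
13.7667 [ 0.5198 -0.2208  0.153 ] x [ 0.916 -0.402  0.001] y [-0.402 -0.916  0.002] F [-0.5  -0.18 -2.65] T [-0.02 -0.02 -0.03] op 0.059 q [-0.53 -0.02  1.84 -0.    1.33  1.45]
[0.11982204 0.05761548 1.30341906]
```

View pics/c9.png

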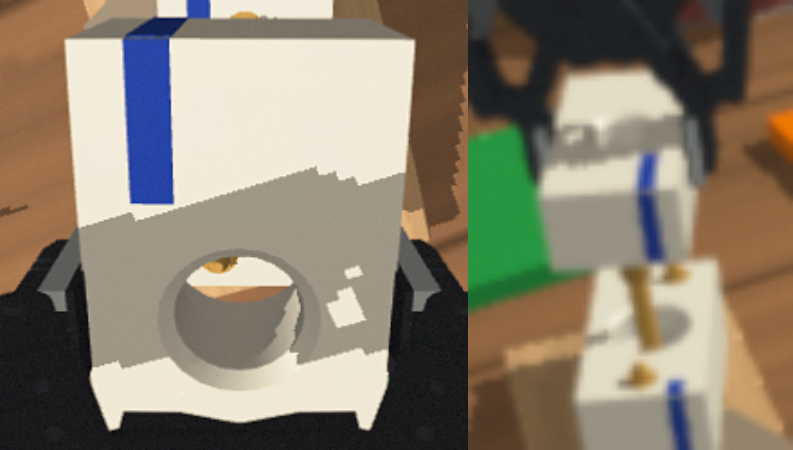

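```bash
python3 -c "
from h import *
fn='w9.png'
o=get_obs(); R=Ro.from_rotvec(o['tool_rot']).as_matrix()
f=lambda u,v,z:(R.T@(onz(fn,(150+u/1.8,140+v/1.8),z)-o['tool_pos'])*1000).round(1)
zt=o['tool_pos'][2]+.0264
print('upper corners',f(66,39,zt),f(414,41,zt),'gate',f(160,318,zt),f(320,318,zt),f(240,249,zt),f(240,390,zt))
print('blue U',f(123,40,zt),f(170,40,zt),'blue L',f(187,15,.068),f(210,15,.068),'natchb base L,R',f(229,15,.072),f(260,15,.072),'ctr',f(245,13,.077),'natch a',f(221,262,.077),f(204,262,.072),f(237,262,.072))
a=cv2.imread('pics/raw_w9.png'); print(a[139:152,278:300].mean(2).astype(int))"
```

```text
upper corners [ 55.8 -29.5 -26.3] [ 55.5  29.9 -26.2] gate [  2.2 -15.2 -26.4] [  2.2  15.7 -26.4] [ 16.9   0.2 -26.4] [-14.3   0.2 -26.4]
blue U [ 55.6 -19.7 -26.3] [ 55.6 -11.7 -26.3] blue L [ 50.9 -17.9  85.8] [ 50.9 -10.   85.8] natchb base L,R [51.2 -3.4 81.8] [51.2  7.1 81.8] ctr [52.2  2.  76.8] natch a [-37.6  -6.6  76.6] [-40.1 -13.1  81.5] [-40.1  -0.7  81.6]
[[232 232 232 234 232 232 232 232 232 233 232 233 233 232 233 233 232 232
  233 233 232 233]
 [232 233 232 232 232 232 232 232 233 233 234 232 232 232 232 232 233 232
  231 232 232 232]
 [232 232 232 231 233 233 233 231 232 233 232 232 232 233 232 230 233 232
  231 233 232 233]
 [232 232 232 233 232 232 232 231 233 234 232 232 234 232 232 232 231 233
  232 233 232 232]
 [232 232 232 232 232 232 232 231 231 232 232 232 232 231 232 232 233 231
  232 232 232 232]
 [231 232 231 232 232 234 232 233 234 232 231 233 232 234 232 232 231 232
  233 232 231 233]
 [232 232 232 232 235 235 236 237 238 236 235 235 234 232 232 232 232 232
  232 231 232 232]
 [233 234 236 237 216 195 196 197 197 197 204 203 226 236 235 233 232 231
  233 233 233 230]
 [234 237 216 196 169 151 153 153 152 149 157 157 182 205 227 237 235 236
  236 235 234 232]
 [208 197 169 152 152 156 154 158 155 155 152 152 147 158 183 218 241 193
  197 195 238 235]
 [156 138 146 148 151 149 151 149 151 151 146 148 143 145 115 170 179 142
  143 143 191 225]
 [120 121 123 123 126 122 125 127 125 126 124 124 126 126 106 122 104 122
  124 123 117 159]
 [110 110 111 111 110 110 110 111 113 110 109 110 110 110 110 116 112 112
  111 111 111 109]]
```

```bash
python3 -c "
from h import *
fn='w9.png'
o=get_obs(); R=Ro.from_rotvec(o['tool_rot']).as_matrix()
T=lambda u,v,z:(R.T@(onz(fn,(u,v),z)-o['tool_pos'])*1000).round(1)
a=cv2.imread('pics/raw_w9.png').astype(int)
for c in (270,300,325): print('col',c,[tuple(a[r,c]) for r in range(112,152,2)])
print('low',[(r,tuple(a[r,283])) for r in range(286,306,1)])
print('row 144',[(c,a[144,c].sum()//3) for c in range(225,350,2)])
print('f +x edge',[ (r,T(300,r,.068)) for r in (120,125,130,135,140)],'-x edge',[(r,T(283,r,.068)) for r in (296,299,302)])
print('pred', [ (n,proj(fn,o['tool_pos']+R@(np.array(p)/1000))[0].round(1)) for n,p in dict(na=(-41,-10,76),nb=(43,0,76),nbfar=(47.5,0,81),nbbase=(43,0,86),edgep=(56,0,86),edgem=(-54,0,86),head=(1,0,33)).items()])
"
```

```text
col 270 [(np.int64(108), np.int64(158), np.int64(202)), (np.int64(116), np.int64(165), np.int64(211)), (np.int64(124), np.int64(176), np.int64(223)), (np.int64(124), np.int64(177), np.int64(224)), (np.int64(123), np.int64(175), np.int64(223)), (np.int64(120), np.int64(174), np.int64(222)), (np.int64(122), np.int64(175), np.int64(221)), (np.int64(123), np.int64(178), np.int64(224)), (np.int64(124), np.int64(179), np.int64(227)), (np.int64(77), np.int64(109), np.int64(138)), (np.int64(78), np.int64(111), np.int64(143)), (np.int64(99), np.int64(116), np.int64(126)), (np.int64(112), np.int64(126), np.int64(132)), (np.int64(224), np.int64(239), np.int64(246)), (np.int64(219), np.int64(235), np.int64(243)), (np.int64(218), np.int64(235), np.int64(242)), (np.int64(221), np.int64(236), np.int64(243)), (np.int64(218), np.int64(234), np.int64(242)), (np.int64(220), np.int64(236), np.int64(243)), (np.int64(142), np.int64(159), np.int64(169))]
col 300 [(np.int64(113), np.int64(163), np.int64(210)), (np.int64(113), np.int64(159), np.int64(204)), (np.int64(110), np.int64(156), np.int64(200)), (np.
[... 4024 characters left out ...]
.int64(89)), (337, np.int64(95)), (339, np.int64(98)), (341, np.int64(99)), (343, np.int64(102)), (345, np.int64(98)), (347, np.int64(104)), (349, np.int64(97))]
f +x edge [(120, array([67.9, 10.4, 85.9])), (125, array([65. , 10.5, 85.9])), (130, array([62. , 10.5, 85.9])), (135, array([59. , 10.5, 85.8])), (140, array([56. , 10.6, 85.8]))] -x edge [(296, array([-50.1,   0.2,  85.6])), (299, array([-52.5,   0.2,  85.5])), (302, array([-54.8,   0.2,  85.5]))]
pred [('na', array([267.6, 290.6])), ('nb', array([282.8, 163. ])), ('nbfar', array([282.8, 154.6])), ('nbbase', array([282.8, 161. ])), ('edgep', array([282.8, 139.9])), ('edgem', array([282.7, 300.6])), ('head', array([282.8, 255.9]))]
```

```bash
python3 -m jog '[[0.15,0.1,0,0,0,0,220],[0.15,0.1,1,0,0,0,220],[0.15,0.1,2,0,0,0,220],[0.15,0.1,3,0,0,0,220],[0.15,0.1,4,0,0,0,220],[0.15,0.1,5,0,0,0,220],[0.15,0.1,5.2,0,0,0,220],[0.15,0.1,5.2,0,0,0,220]]';  python3 -c "
from h import *
st();snap('wrist','w10.png')
fn='w10.png'
o=get_obs(); R=Ro.from_rotvec(o['tool_rot']).as_matrix()
T=lambda u,v,z:(R.T@(onz(fn,(u,v),z)-o['tool_pos'])*1000).round(1)
a=cv2.imread('pics/raw_w10.png').astype(int)
print(tool([.5212,-.2228,.0816]))
for c in (262,283,310): print(c,[(r,a[r,c].sum()//3) for r in range(120,160)])
b=a.sum(2)//3
print('head?',[(r,tuple(a[r,283].tolist())) for r in range(230,330,3)])
"
```

```text
t: 14.53
tool_pos: [0.5201, -0.2223, 0.0997]
tool_rot: [3.073, -0.646, -0.002]
contact_force: [-0.5, -0.1, -3.2]
opening: 0.0592
14.5333 [ 0.5201 -0.2223  0.0997] x [ 0.915 -0.403 -0.001] y [-0.403 -0.915  0.002] F [-0.45 -0.06 -3.23] T [-0.04 -0.04  0.02] op 0.0592 q [-0.53  0.04  1.87 -0.    1.23  1.45]
[ 0.03934739 -0.01079666  1.92571562]
262 [(120, np.int64(178)), (121, np.int64(177)), (122, np.int64(176)), (123, np.int64(176)), (124, np.int64(179)), (125, np.int64(180)), (126, np.int64(180)), (127, np.int64(178)), (128, np.int64(177)), (129, np.int64(180)), (130, np.int64(178)), (131, np.int64(180)), (132, np.int64(179)), (133, np.int64(154)), (134, np.int64(108)), (135, np.int64(110)), (136, np.int64(114)), (137, np.int64(105)), (138, np.int64(75)), (139, np.int64(45)), (140, np.int64(91)), (141, np.int64(115)), (142, np.int64(115)), (143, np.int64(111)), (144, np.int64(140)), (145, np.int64(157)), (146, np.int64(153)), (147, np.int64(152)), (148, np.int64(158)), (149, np.int64(153)), (150, np.int64(128)), (151, np.int64(113)), (152, np.int64(113)), (153, np.int64(115)), (154,
[... 1989 characters left out ...]
 (242, (221, 239, 245)), (245, (137, 152, 160)), (248, (138, 156, 163)), (251, (138, 155, 164)), (254, (136, 156, 162)), (257, (138, 156, 164)), (260, (136, 154, 162)), (263, (134, 152, 160)), (266, (135, 154, 162)), (269, (138, 154, 164)), (272, (134, 153, 160)), (275, (136, 153, 163)), (278, (120, 136, 142)), (281, (120, 134, 139)), (284, (41, 74, 98)), (287, (41, 79, 106)), (290, (52, 103, 137)), (293, (52, 100, 133)), (296, (53, 102, 136)), (299, (48, 99, 133)), (302, (49, 100, 133)), (305, (51, 98, 131)), (308, (50, 99, 130)), (311, (51, 98, 132)), (314, (49, 98, 129)), (317, (86, 108, 125)), (320, (104, 117, 124)), (323, (101, 115, 121)), (326, (102, 115, 122)), (329, (101, 117, 123))]
```

```bash
cat > chk.py <<'E'
from h import *
def chk(fn,zt):
    o=get_obs(); R=Ro.from_rotvec(o['tool_rot']).as_matrix()
    T=lambda u,v,z:(R.T@(onz(fn,(u,v),z)-o['tool_pos'])*1000).round(1)
    a=cv2.imread('pics/raw_'+fn).astype(float); h=a[230:350,230:340]
    m=((h[:,:,0]<.5*h[:,:,2])&(h[:,:,2]>60)).astype(np.uint8)
    n,l,s,c=cv2.connectedComponentsWithStats(m)
    for k in range(1,n):
        if s[k,4]>60: print('brass',s[k,:4]+[230,230,0,0],s[k,4],c[k]+[230,230])
    b=a.sum(2)/3; r=b[160:230,283]; 
    for row in (147,):
        d=np.abs(np.diff(b[row,200:370])); print('row',row,[(i+200,int(d[i])) for i in np.where(d>25)[0]])
    d=np.abs(np.diff(b[100:230,283])); e=[(i+100,int(d[i])) for i in np.where(d>20)[0]]; print('col283',e,[T(283,q+.5,.068)[0] for q,_ in e],[T(283,q+.5,zt)[0] for q,_ in e])
    return T
E
python3 -c "
from chk import *
o=get_obs();zt=o['tool_pos'][2]+.0264
T=chk('w10.png',zt); print(T(283,143.7,.068))
for p in [(230,300)]: print(T(*p,.120))
a=cv2.imread('pics/raw_w10.png').astype(int);print('row147',[(c,a[147,c].sum()//3) for c in list(range(220,240))+list(range(325,350))]);print('row300',[(c,tuple(a[300,c].tolist())) for c in range(230,340,2)])"

```

```text
brass [271 282  38  36] 1092 [288.69139194 299.03846154]
row 147 [(np.int64(219), 65), (np.int64(220), 26), (np.int64(240), 45), (np.int64(241), 82), (np.int64(257), 33), (np.int64(258), 116), (np.int64(260), 80), (np.int64(348), 46)]
col283 [(np.int64(126), 48), (np.int64(143), 27), (np.int64(149), 25), (np.int64(160), 57), (np.int64(161), 62)] [np.float64(65.2), np.float64(57.4), np.float64(54.6), np.float64(49.5), np.float64(49.0)] [np.float64(66.3), np.float64(61.3), np.float64(59.5), np.float64(56.2), np.float64(55.9)]
[57.3  0.3 32.9]
[  4.7 -19.1 -19.2]
row147 [(220, np.int64(209)), (221, np.int64(235)), (222, np.int64(234)), (223, np.int64(235)), (224, np.int64(234)), (225, np.int64(233)), (226, np.int64(233)), (227, np.int64(234)), (228, np.int64(234)), (229, np.int64(234)), (230, np.int64(234)), (231, np.int64(235)), (232, np.int64(235)), (233, np.int64(234)), (234, np.int64(235)), (235, np.int64(234)), (236, np.int64(236)), (237, np.int64(235)), (238, np.int64(236)), (239, np.int64(235)), (325, np.int64(153)), (326, np.int64(154)), (327, np.int64(154)), (328, np.int64(155)
[... 1058 characters left out ...]
), (280, (51, 100, 132)), (282, (54, 103, 135)), (284, (53, 102, 135)), (286, (52, 102, 134)), (288, (50, 97, 131)), (290, (48, 97, 128)), (292, (49, 98, 130)), (294, (48, 97, 131)), (296, (50, 98, 132)), (298, (54, 102, 132)), (300, (55, 101, 134)), (302, (54, 104, 135)), (304, (52, 105, 137)), (306, (50, 102, 136)), (308, (48, 86, 109)), (310, (104, 113, 120)), (312, (99, 109, 116)), (314, (159, 180, 191)), (316, (117, 134, 140)), (318, (119, 133, 141)), (320, (119, 135, 141)), (322, (117, 132, 139)), (324, (135, 152, 161)), (326, (137, 156, 164)), (328, (139, 156, 165)), (330, (136, 154, 161)), (332, (137, 153, 162)), (334, (137, 152, 163)), (336, (139, 154, 163)), (338, (140, 157, 165))]
```

```bash
python3 -m jog '[[0.13,0.05,0,0,0,0,220],[0.13,0.05,0,0,0,0,220],[0.13,0.05,0.3,0,0,0,220],[0.13,0.05,0.6,0,0,0,220],[0.13,0.05,0.8,0,0,0,220],[0.13,0.05,0.8,0,0,0,220]]';  python3 -c "
from h import *
st();snap('wrist','w11.png')
from chk import *
o=get_obs();chk('w11.png',o['tool_pos'][2]+.0264)"; python3 -m jog '[[0,0,0.15,0,0,0,220],[0,0,0.3,0,0,0,220],[0,0,0.3,0,0,0,220]]'; python3 -c "
from h import *
st()"
```

```text
t: 15.08
tool_pos: [0.5214, -0.2234, 0.0921]
tool_rot: [3.072, -0.646, -0.001]
contact_force: [0.9, -0.3, -3.5]
opening: 0.0591
15.0833 [ 0.5214 -0.2234  0.0921] x [ 0.915 -0.403 -0.   ] y [-0.403 -0.915  0.002] F [ 0.9  -0.25 -3.49] T [ 0.05  0.01 -0.04] op 0.0591 q [-0.54  0.05  1.87 -0.    1.22  1.45]
brass [269 282  40  52] 1719 [287.69982548 307.10063991]
row 147 [(np.int64(239), 34), (np.int64(240), 32), (np.int64(257), 40)]
col283 [(np.int64(128), 21), (np.int64(129), 44), (np.int64(148), 21), (np.int64(160), 55), (np.int64(161), 65)] [np.float64(64.5), np.float64(64.1), np.float64(55.8), np.float64(50.4), np.float64(50.0)] [np.float64(65.7), np.float64(65.5), np.float64(59.8), np.float64(56.2), np.float64(55.9)]
t: 15.38
tool_pos: [0.5212, -0.2234, 0.0889]
tool_rot: [3.073, -0.646, -0.001]
contact_force: [-1.3, 0.5, -3.9]
opening: 0.0593
15.3833 [ 0.5212 -0.2234  0.0889] x [ 0.915 -0.403 -0.001] y [-0.403 -0.915  0.002] F [-1.29  0.46 -3.85] T [ 0.04 -0.01 -0.01] op 0.0593 q [-0.54  0.06  1.87 -0.    1.21  1.45]
```

```bash
python3 -m jog '[[0,0,0.1,0,0,0,220],[0,0,0.2,0,0,0,220],[0,0,0.3,0,0,0,220],[0,0,0.3,0,0,0,220]]'; python3 -m jog '[[0,0,0.1,0,0,0,220],[0,0,0.2,0,0,0,220],[0,0,0.2,0,0,0,220]]';python3 -m jog '[[0,0,0.1,0,0,0,220],[0,0,0.1,0,0,0,220],[0,0,0.1,0,0,0,220]]'; python3 -c "
from h import *
st()"
```

```text
t: 15.72
tool_pos: [0.5211, -0.2233, 0.0856]
tool_rot: [3.073, -0.646, -0.002]
contact_force: [0.8, -0.2, -2.8]
opening: 0.0591
t: 15.97
tool_pos: [0.5209, -0.2233, 0.0834]
tool_rot: [3.073, -0.646, -0.003]
contact_force: [-0.5, -0.4, -3.5]
opening: 0.0591
t: 16.22
tool_pos: [0.5209, -0.2232, 0.0822]
tool_rot: [3.073, -0.646, -0.003]
contact_force: [0.1, -0.8, -2.1]
opening: 0.0591
16.2167 [ 0.5209 -0.2232  0.0822] x [ 0.915 -0.403 -0.002] y [-0.403 -0.915  0.002] F [ 0.11 -0.8  -2.11] T [ 0.02 -0.03  0.  ] op 0.0591 q [-0.54  0.07  1.87 -0.    1.2   1.45]
```

```bash
for i in 1 ; do python3 -m jog '[[0,0,0.05,0,0,0,220],[0,0,0.05,0,0,0,220],[0,0,0.05,0,0,0,220]]'; python3 -m jog '[[0,0,0.05,0,0,0,220],[0,0,0.05,0,0,0,220],[0,0,0.05,0,0,0,220]]'; done
```

```text
t: 16.47
tool_pos: [0.521, -0.2232, 0.082]
tool_rot: [3.073, -0.646, -0.003]
contact_force: [-0.7, 0.2, -2.1]
opening: 0.0592
t: 16.72
tool_pos: [0.5211, -0.2233, 0.0818]
tool_rot: [3.073, -0.646, -0.003]
contact_force: [-0.8, 0.5, 1.5]
opening: 0.0591
```

```bash
python3 -m jog '[[0,0,0.08,0,0,0,220],[0,0,0.08,0,0,0,220],[0,0,0.08,0,0,0,220]]'; python3 -m jog '[[0,0,0.12,0,0,0,220],[0,0,0.12,0,0,0,220],[0,0,0.12,0,0,0,220]]'; python3 -c "
from h import *
st()"
```

```text
t: 16.97
tool_pos: [0.5211, -0.2233, 0.0817]
tool_rot: [3.073, -0.646, -0.003]
contact_force: [-3.5, 1.2, 5.7]
opening: 0.0592
t: 17.22
tool_pos: [0.5211, -0.2233, 0.0817]
tool_rot: [3.073, -0.646, -0.004]
contact_force: [-5.3, 0.9, 8.0]
opening: 0.0594
17.2167 [ 0.5211 -0.2233  0.0817] x [ 0.915 -0.403 -0.002] y [-0.403 -0.915  0.002] F [-5.34  0.92  8.01] T [0.67 1.   0.02] op 0.0594 q [-0.54  0.07  1.87 -0.    1.2   1.45]
```

```bash
python3 -m jog '[[-0.04,0,0.17,0,0,0,220],[-0.04,0,0.17,0,0,0,220],[-0.04,0,0.17,0,0,0,220],[-0.04,0,0.17,0,0,0,220]]'; python3 -c "
from h import *
st()"
```

```text
t: 17.55
tool_pos: [0.5211, -0.2233, 0.0817]
tool_rot: [3.073, -0.646, -0.003]
contact_force: [-5.5, 2.2, 9.9]
opening: 0.0585
17.55 [ 0.5211 -0.2233  0.0817] x [ 0.915 -0.403 -0.002] y [-0.403 -0.915  0.002] F [-5.46  2.2   9.89] T [ 0.7   0.91 -0.  ] op 0.0585 q [-0.54  0.07  1.87 -0.    1.2   1.45]
```

```bash
python3 -m jog '[[-0.1,0,0.25,0,0,0,220],[-0.1,0,0.25,0,0,0,220],[-0.1,0,0.25,0,0,0,220],[-0.1,0,0.25,0,0,0,220],[-0.1,0,0.25,0,0,0,220]]'; python3 -c "
from h import *
st();snap('wrist','w12.png');snap('scene','s12.png');snap('top','t12.png');st()
from chk import *
o=get_obs();chk('w12.png',o['tool_pos'][2]+.0264)
a=cv2.imread('pics/raw_w12.png');b=cv2.imread('pics/raw_s12.png')
cv2.imwrite('pics/c12.png',np.hstack([cv2.resize(a[140:390,150:410],None,fx=1.8,fy=1.8)[:450,:468],cv2.resize(b[170:260,150:215],None,fx=5,fy=5)[:450,:325]]))"
```

```text
t: 17.97
tool_pos: [0.5211, -0.2233, 0.0817]
tool_rot: [3.073, -0.646, -0.0]
contact_force: [-4.2, 2.2, 12.5]
opening: 0.059
17.9667 [ 0.5211 -0.2233  0.0817] x [ 0.915 -0.403  0.   ] y [-0.403 -0.915  0.001] F [-4.23  2.2  12.53] T [0.91 0.99 0.03] op 0.059 q [-0.54  0.07  1.88 -0.    1.2   1.45]
18.1167 [ 0.5211 -0.2233  0.0817] x [ 0.915 -0.403 -0.   ] y [-0.403 -0.915  0.001] F [-4.38  2.65 12.54] T [0.9  0.97 0.  ] op 0.0591 q [-0.54  0.07  1.88 -0.    1.2   1.45]
brass [267 282  44  68] 2388 [288.08961474 317.37688442]
row 147 [(np.int64(238), 31), (np.int64(239), 27), (np.int64(256), 38), (np.int64(257), 30)]
col283 [(np.int64(129), 46), (np.int64(160), 90), (np.int64(161), 38)] [np.float64(64.4), np.float64(51.6), np.float64(51.2)] [np.float64(65.4), np.float64(56.2), np.float64(55.9)]
```

```bash
python3 -c "
from h import *
a=cv2.imread('pics/raw_t0.png').astype(int);b=cv2.imread('pics/raw_t12.png').astype(int);d=np.abs(a-b).sum(2)>90
for n,(x,y,w,h) in dict(cupA=(190,105,32,32),knob=(230,122,20,18),cupB=(306,115,32,32),flask=(346,118,28,28),brush=(108,135,45,60),rib=(400,180,40,40),block=(240,178,40,30)).items(): print(n,d[y:y+h,x:x+w].sum())
from station import finish_job
st();print(finish_job())"
```

```text
cupA 0
knob 0
cupB 0
flask 0
brush 0
rib 301
block 12
18.1167 [ 0.5211 -0.2233  0.0817] x [ 0.915 -0.403 -0.   ] y [-0.403 -0.915  0.001] F [-4.38  2.65 12.54] T [0.9  0.97 0.  ] op 0.0591 q [-0.54  0.07  1.88 -0.    1.2   1.45]
the job is handed in; nothing more can be done
None
```

The job is handed in at 18.1 s of the 72 s allowed. The core pin stands in the bore. The upper half is closed over it, blue marks at the same end, still gripped and pressed down. `finish_job` gives no verdict, so success is judged only from my own checks.

**Pin:** I put it in the bore and let go. A picture after release showed it standing in the cavity, and its head was still visible through the pour gate after closing. It may lean slightly: the head sat about 2–3 mm off in the hovering view.

**Upper half:** It went over the pin and natches with no jamming force. It stopped with the tool at z = 0.0817 m, the height expected when the faces meet; just before closing, the +x ends lined up to about 0.2 mm in the wrist image.

**Press:** The last reading was a steady 12.5 N upward on the tool. With the block's weight that is about 15.5 N between the halves. A sideways load of about 5 N remained that I could not fully remove.

**Checks that were not clean:**
- **Closed mould not seen:** My last picture could not be viewed because the 12-picture limit was reached. The final closing rests on the tool height, the force and image numbers only.
- **Throwing rib:** Comparing the start and final top pictures, the two cups, the knob, the flask and the brush showed no change. The rib's area did change (301 pixels). I think this is the arm or its shadow, since nothing went near the rib, but I did not confirm it.
- **Pin block:** Its area changed by 12 pixels, as expected with the pin gone.

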